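Lock the vee-rest carriage on the inspection bench

ROBOT

A 7-joint arm with a two-finger parallel gripper is mounted at the origin on the work surface. World frame = base frame: x ahead of the robot, y to its left, z up, the work surface at z = 0. Lengths are in m, angles in rad, forces in N, time in s.
With the tool pointing down it reaches from about 0.4 to 0.875 m from the base axis. Payload 19.3 kg.
Tool frame: the origin (TCP) lies midway between the tips of the shut fingers; the grasp point (between the pads) lies 19 mm behind it; z points along the fingers, y is the line along which they close (so a half turn about z gives the same grasp; the last joint's range is limited). The gripper opens to 85 mm and grips with 20 to 120 N. Pads are 22 mm wide; open, the fingers measure 114 mm over their backs; the gripper's body (76 mm by 85 mm) begins 54 mm behind the grasp point. The pads swing forward as they close: fully open they stand 13 mm farther back than shut.
Start: joints at [-1.226, 0.521, -0.036, 1.599, 0.021, 1.021, -0.113], TCP at [0.252, 0.572, 0.231] pointing down, gripper open.
Joint ranges: [-2.91, 2.91], [-0.3, 2.13], [-1.5, 1.42], [0.17, 2.43], [-1.26, 4.41], [0.16, 1.93], [-2.52, 2.52]. Speed limits (rad/s): [1.89, 1.89, 2.39, 2.39, 3.01, 3.01, 3.01].

INTERFACE

Orientations are given as [roll, pitch, yaw] about the fixed x, y, z axes, in that order (R = Rz(yaw) Ry(pitch) Rx(roll)).
In Python, from workcell import bot, readout, grab_frame, calibration gives the robot as it stands (bot), with the cameras as plain functions and the readings (readout).
- The arm moves only by the tool move_tool, called after "Emit:" as name(argument=value, ...), one argument or row to a line, values as JSON. Schema: {"type":"object","properties":{"segments":{"type":"array","items":{"type":"number"},"minItems":7,"maxItems":35},"grip_n":{"type":"number"},"only":{"type":"string"},"quiet":{"type":"boolean"},"lines":{"type":"string"}},"required":["segments"],"additionalProperties":false}. segments is one flat list of numbers that holds 1 to 5 rows one after another, with no inner brackets; each row has 7 numbers: the finger opening in m, then dx, dy, dz in normalised numbers (1 is 0.25 m), then a rotation vector rx, ry, rz in fractions of the full range, 1 being 4 rad; each row is the pose to reach, as a shift and turn from the pose commanded when the call began, along the tool's axes at that moment; what a row does not reach only later rows make up. A row lasts 1/8 s, in which the tool goes at most 0.0625 m and 0.188 rad, less where a joint would pass 70% of its speed; a pose out of reach is approached as far as the arm can. The fingers move at their own pace and stop on an object; grip_n is the grip in N (left out, the last holds). Time passes only in rows, so rows that do not move let the fingers close. The tool returns the time, the measured TCP pose, the force, the opening and the grip force at its end. only (a regular expression) keeps the lines of the reply that match it, lines (a string "A,B") keeps lines A to B, and quiet returns only ok. Shift and turn numbers lie between -1 and 1, and a call with a number outside is refused. Input that does not fit is refused with a message, and nothing moves.
- readout.observe(): the state, without advancing time (a new reading comes with each control period).
- grab_frame(name): name is "side" or "top" or "wrist"; returns the picture (384x512x3 uint8, blue, green, red); there is no depth.
- calibration(name): a dict with "vfov" (degrees; the focal length in pixels is half the picture's height over the tangent of half this angle, whatever the lens; pixels are square), "cx", "cy" (the principal point, pixels), "dist_coeffs" ([k1, k2, p1, p2, k3] as OpenCV has them; the pictures are not rectified), "eye" and "attitude" of the camera in the world. Camera axes: x right, y down, z forward; pixel columns grow to the right and rows downward; lengths in m; the calibration is good to about 2 mm. A picture is of the moment at which its call begins: read the wrist's pose just before it. calibration takes no time and is no camera call; for the wrist camera it gives the pose at the moment of the call.
- bot.job_done(): hands the job in; it is judged then, once.
The state is a dict: "clock": time; "qpos": joint angles; "qd": joint speeds; "joint_efforts": joint torques, N m; "position": TCP position; "tool_rot": TCP orientation; "force": force on the tool from outside, world axes, zero at the start; "moment": the same for the moment, N m; "grip_width": finger opening in m; "finger_force": force on a finger pad.
Only numpy, scipy, OpenCV 4.12 (cv2) and the standard library are available. Lean on these libraries where they do the work, as an engineer would, in place of code of your own. Each camera call takes 0.05 s, during which the arm holds its last target. There are 200 camera calls.

TASK

On the green inspection bench, lock the carriage that carries the vee rest. With its cam lever still up, turn that carriage's wing nut clockwise until its wings lie along the index line scribed on the strap (that gives the right lock force), then flip its cam lever over, away from the robot, until it lies flat. Leave the other carriage, the one with the dial gauge on a post, unclamped with its lever up.

Things in the scene. Friction and masses are not known exactly. Their poses are not given: they have to be found in the camera images.
- vee_carriage: Green carriage with a dark steel vee rest (62 x 50, top 75 mm up), fixed left or right on the green bench's bed; the other one has a dial gauge on a post. Block 150 (x) x 140 (y) x 30 mm. Origin: on the bed, 50 mm over the table, mid-width, 60 mm from the near face; x points away from the robot across the bed, y left along it (yaw within 0.15). Vee at x 24 to 86, y -55 to -5 mm.
- vee_nut (a joint): Its wing nut, rad, growing clockwise from above, 0 to 1.9; starts at 0 to 0.5. Vertical axis at carriage x -25, y -45 mm. Wings: a bar 50 long, 12 thick, z 44 to 66 mm over the carriage origin. At 1.2 the bar lies along the black index lines (carriage y): right lock force; at value v it stands 1.2 - v anticlockwise of that. 0.06 N m of friction; stays where left.
- vee_lever (a joint): Its cam lever, rad. Steel arm with black end, 14 to 20 wide, 12 mm thick, 90 long; hinge at carriage x -25, y 45, z 51 mm, axis along y. At 0 it leans 0.26 from upright towards the robot, upright at 0.26; at its stop, 1.83 (clamped), it lies level along carriage x, pointing away from the robot. Starts at 0 to 0.3. Takes 0.2 N m (3 N near its end); stays where left.
- gauge_lever (a joint): Lever of the other carriage, the one with the dial gauge on a post (180 mm high over the bed): same kind, same place on its carriage, same values; starts at 0 to 0.3 and is to be left up.

How it is judged:
On the way:
1. with its lever still up, the vee carriage's wing nut has been turned to the index line (within 0.2 rad) (value of joint vee_nut between 1 and 1.4 rad and value of joint vee_lever below 0.7 rad), for 0.3 s.
At the end, for the whole second after the job is handed in: The vee carriage's wing nut stands within 0.2 rad of the index line (joint 1.0 to 1.4), its cam lever lies flat (joint over 1.66, within 10 degrees of the stop), and the gauge carriage's lever is still up (joint under 0.7) (value of joint vee_nut between 1 and 1.4 rad and value of joint vee_lever above 1.66 rad and value of joint gauge_lever below 0.7 rad); the robot touches nothing.
It fails at once if the gauge carriage's lever is flipped (joint over 0.7) (value of joint gauge_lever above 0.7 rad).
It also fails if it takes over 43 s, if anything falls off the work surface, if the arm or the gripper's body presses on something with over 40 N, if the wrist force passes 120 N, or if a joint passes its speed limit or range.

## Working session

There is one attempt and no reset: what is moved stays moved. The work goes in short steps, Python scripts to look and compute and a tool call to move; the robot and the scene stay as the last step left them, time stands still between calls to the robot, and variables do not carry over. Pictures are saved under pics/ and viewed, at most 10 in all, crops included, and the job is handed in when it is done.

```bash
ls; mkdir -p pics; python3 - <<'E'
from workcell import bot, readout, grab_frame, calibration
import cv2,numpy as np
s=readout.observe();print({k:np.round(v,3) for k,v in s.items()})
for n in("side","top"):
    cv2.imwrite(f"pics/{n}0.png",grab_frame(n)); print(n,calibration(n))
E
```

```text
pics
workcell.py
{'clock': np.float64(0.0), 'qpos': array([-1.226,  0.522, -0.036,  1.6  ,  0.021,  1.021, -0.113]), 'qd': array([ 0.   , -0.001, -0.001, -0.001, -0.002,  0.001, -0.001]), 'joint_efforts': array([-0.0000e+00, -9.2710e+01,  1.9800e+00, -3.6992e+01,  1.8000e-02,
        8.0000e-03,  0.0000e+00]), 'position': array([0.252, 0.572, 0.231]), 'tool_rot': array([-3.14 ,  0.   ,  2.727]), 'force': array([ 0.073, -0.431, -0.114]), 'moment': array([-0.023, -0.001,  0.02 ]), 'finger_force': np.float64(0.0), 'grip_width': np.float64(0.085)}
side {'vfov': 43.389842332449454, 'cx': 255.35997964827064, 'cy': 193.94752241247897, 'dist_coeffs': array([-0.1443936,  0.       ,  0.       ,  0.       ,  0.       ]), 'eye': array([ 0.17681149, -0.56771294,  0.63842343]), 'attitude': array([-2.22883106,  0.02164965, -0.58257661])}
top {'vfov': 47.27217283451121, 'cx': 260.4623538512176, 'cy': 183.1009853385998, 'dist_coeffs': array([-0.00768281,  0.        ,  0.        ,  0.        ,  0.        ]), 'eye': array([0.44903958, 0.00612938, 0.79609302]), 'attitude': array([-3.00446879e+00, -2.37652399e-03, -1.58809952e+00])}
```

View pics/top0.png

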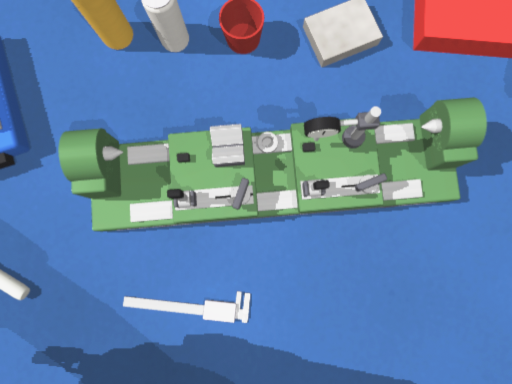

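View pics/side0.png

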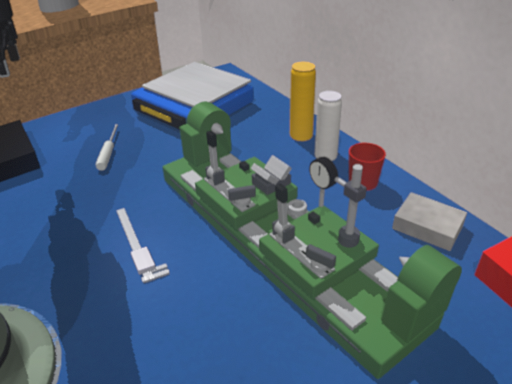

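The top view has the vee carriage on the left: vee at (228,145), wing nut at (240,193), lever at (178,194). The gauge carriage is on the right, with its nut at (370,184) and lever at (315,186). I'll enlarge the vee carriage for measuring.

```bash
cat > h.py <<'E'
from workcell import bot, readout, grab_frame, calibration
import cv2,numpy as np
from scipy.spatial.transform import Rotation as R
def cam(c):
    f=192/np.tan(np.radians(c["vfov"])/2)
    return np.array([[f,0,c["cx"]],[0,f,c["cy"]],[0,0,1]]),R.from_euler("xyz",c["attitude"]).as_matrix()
def ray(c,px):
    K,M=cam(c); u=cv2.undistortPoints(np.array(px,float).reshape(-1,1,2),K,c["dist_coeffs"]).reshape(-1,2)
    d=np.c_[u,np.ones(len(u))]@M.T
    return np.array(c["eye"]),d
def plane(c,px,z):
    e,d=ray(c,px); return e+d*((z-e[2])/d[:,2])[:,None]
def proj(c,P):
    K,M=cam(c); return cv2.projectPoints((np.array(P,float).reshape(-1,3)-c["eye"])@M,np.zeros(3),np.zeros(3),K,c["dist_coeffs"])[0].reshape(-1,2)
E
python3 - <<'E'
import cv2
im=cv2.imread("pics/top0.png")[118:222,155:275]
cv2.imwrite("pics/crop0.png",cv2.resize(im,None,fx=5.5,fy=5.5,interpolation=cv2.INTER_CUBIC))
from h import *
c=calibration("top")
print(plane(c,[[168,136],[251,129],[255,205],[173,212]],.08).round(4))
E
```

```text
[[0.6299 0.156  0.08  ]
 [0.6396 0.017  0.08  ]
 [0.5118 0.0123 0.08  ]
 [0.5026 0.1463 0.08  ]]
```

View pics/crop0.png

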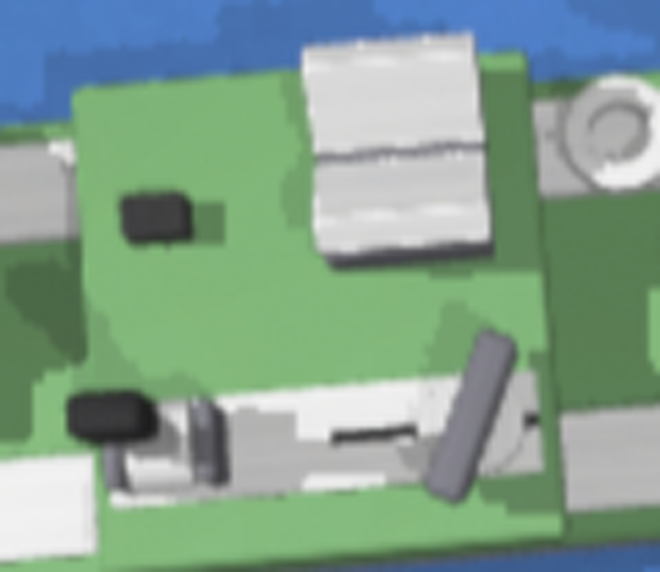

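The crop shows the nut bar running from (498,340) to (447,495), the index line through (330,437), (415,430) and (532,420), the black lever end at (110,415), and the carriage corners.

```bash
python3 - <<'E'
from h import *
c=calibration("top"); cs=calibration("side")
q=lambda P:[[155+(x+.5)/5.5-.5,118+(y+.5)/5.5-.5] for x,y in P]
k=plane(c,q([(75,90),(525,52),(563,537),(108,570)]),.08);print("corners",k.round(4))
print("sizes",[np.linalg.norm(k[i]-k[(i+1)%4]).round(4) for i in range(4)])
n=plane(c,q([(499,335),(447,497)]),.116);print("nut",n.round(4),n.mean(0).round(4),np.linalg.norm(n[0]-n[1]))
l=plane(c,q([(330,437),(532,420)]),.09);print("line",l.round(4))
# pose: y axis from the near/far edges + line
ys=[k[0]-k[1],k[3]-k[2],l[0]-l[1]]; yaws=[np.arctan2(-v[0],v[1]) for v in ys];print("yaws",np.round(yaws,3))
yaw=np.mean(yaws[:2]+[yaws[2]]); ex=np.array([np.cos(yaw),np.sin(yaw)]);ey=np.array([-ex[1],ex[0]])
o1=k[:,:2].mean(0)-ex*.015; o2=n.mean(0)[:2]+.025*ex+.045*ey
print("origin",o1,o2)
v=n[0]-n[1]; a=np.arctan2(v[1],v[0]); line=yaw+np.pi/2
d=(a-line)%np.pi; print("bar anticlockwise of line",d,"value",1.2-d)
h=o2-.025*ex+.045*ey;print("hinge",h)
# lever tip via top ray: (110,415) top
for z in(.185,.19):print("tip",plane(c,q([(110,415)]),z).round(4), "hinge->tip in carriage", ((plane(c,q([(110,415)]),z)[0,:2]-h)@np.c_[ex,ey]).round(4))
print("side check nut",proj(cs,[*o2-.025*ex-.045*ey,.116]),"hinge",proj(cs,[*h,.101]))
E
```

```text
corners [[0.6334 0.1556 0.08  ]
 [0.643  0.0185 0.08  ]
 [0.495  0.0094 0.08  ]
 [0.4875 0.1442 0.08  ]]
sizes [np.float64(0.1374), np.float64(0.1483), np.float64(0.135), np.float64(0.1463)]
nut [[0.5505 0.0265 0.116 ]
 [0.5045 0.0418 0.116 ]] [0.5275 0.0341 0.116 ] 0.04844507117692177
line [[0.5249 0.0773 0.09  ]
 [0.5289 0.0179 0.09  ]]
yaws [0.07  0.055 0.067]
origin [0.54978255 0.08095989] [0.54959689 0.08063159]
bar anticlockwise of line 1.1862030481494814 value 0.013796951850518546
hinge [0.52176266 0.12393582]
tip [[0.5213 0.1238 0.185 ]] hinge->tip in carriage [-0.0005 -0.0001]
tip [[0.5207 0.1228 0.19  ]] hinge->tip in carriage [-0.0011 -0.001 ]
side check nut [[240.42946222 187.59487238]] hinge [[213.7866058  172.04129384]]
```

Everything agrees with the given sizes: the corners measure 137 x 147 mm, the bar 48 mm, and the origin comes out the same two ways. The nut is at (0.5275, 0.034) and reads about 0.01. The hinge is at (0.522, 0.124), with the lever near upright. I'll move over the nut with the tool x axis along its bar.

Careful with the scale: shifts go in shares of 0.25 m and turns go in shares of 4 rad. That gives: -0.2345 m / 0.25 = -0.938, -0.1907 m / 0.25 = -0.7628, -0.093 rad / 4 = -0.0233.

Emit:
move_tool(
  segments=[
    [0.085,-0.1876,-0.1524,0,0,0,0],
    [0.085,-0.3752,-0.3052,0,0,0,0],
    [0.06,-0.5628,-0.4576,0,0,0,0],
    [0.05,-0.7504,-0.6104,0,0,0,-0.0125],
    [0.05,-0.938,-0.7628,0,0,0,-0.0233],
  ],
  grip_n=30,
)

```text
refused: segments: the value is too short (schema: minItems 7). Nothing was moved.
```

Nothing moved. I misread the format; it is one flat list, 7 numbers to a row, no inner brackets. Resending.

Emit:
move_tool(
  segments=[0.085,-0.1876,-0.1524,0,0,0,0,0.085,-0.3752,-0.3052,0,0,0,0,0.06,-0.5628,-0.4576,0,0,0,0,0.05,-0.7504,-0.6104,0,0,0,-0.0125,0.05,-0.938,-0.7628,0,0,0,-0.0233],
  grip_n=30,
)

```text
clock: 0.72
position: [0.3902, 0.301, 0.2313]
tool_rot: [-3.141, 0.0, 2.821]
force: [0.8, 0.3, 0.9]
grip_width: 0.0501
finger_force: 0.0
```

Emit:
move_tool(
  segments=[0.05,-0.1876,-0.1524,0,0,0,0,0.05,-0.3752,-0.3052,0,0,0,0,0.05,-0.5628,-0.4576,0,0,0,0,0.05,-0.7504,-0.6104,0,0,0,0,0.05,-0.8,-0.66,0,0,0,0],
)

```text
clock: 1.35
position: [0.5284, 0.0795, 0.231]
tool_rot: [-3.141, 0.0, 2.815]
force: [-1.4, 0.1, 0.0]
grip_width: 0.05
finger_force: 0.0
```

```bash
python3 - <<'E'
from h import *
s=readout.observe();M=R.from_euler("xyz",s["tool_rot"]).as_matrix()
print((M.T@(np.array([.5275,.0341,.098])-s["position"])).round(4))
c=calibration("wrist");im=grab_frame("wrist")
cv2.imwrite("pics/w1.png",im)
print(proj(c,[.5275,.0341,.116]))
E
```

```text
[-0.0136 -0.0431  0.1331]
[[213.16744905 203.91988057]]
```

View pics/w1.png

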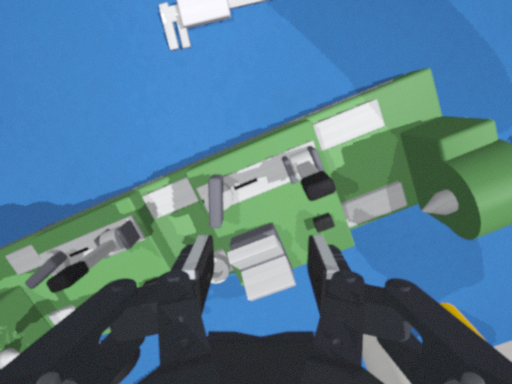

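The wrist view shows the bar vertical in the image, from (216,178) to (216,226), so it lies along tool x. Its centre (216,202) is about 3 px from the prediction (213,204). I'll split that difference and descend.

Scaled: 0.133 m / 0.25 = 0.532, -0.0415 m / 0.25 = -0.166.

Emit:
move_tool(
  segments=[0.05,-0.0544,-0.166,0,0,0,0,0.05,-0.0544,-0.166,0.16,0,0,0,0.05,-0.0544,-0.166,0.32,0,0,0,0.05,-0.0544,-0.166,0.46,0,0,0,0.05,-0.0544,-0.166,0.532,0,0,0],
  grip_n=30,
)

```text
clock: 2.02
position: [0.5257, 0.0406, 0.0965]
tool_rot: [-3.141, -0.002, 2.821]
force: [0.8, -1.2, 0.6]
grip_width: 0.0499
finger_force: 0.0
```

Emit:
move_tool(
  segments=[0.05,0,0,0,0,0,0,0.0,0,0,0,0,0,0,0.0,0,0,0,0,0,0,0.0,0,0,0,0,0,0,0.0,0,0,0,0,0,0],
  grip_n=30,
)

```text
clock: 2.65
position: [0.526, 0.0352, 0.0996]
tool_rot: [-3.137, -0.0, 2.816]
force: [-12.0, -26.1, 22.2]
grip_width: 0.0113
finger_force: 32.7
```

Scaled: -0.003 m / 0.25 = -0.012, -0.002 m / 0.25 = -0.008.

Emit:
move_tool(
  segments=[0.0,0,-0.004,-0.008,0,0,0,0.0,0,-0.008,-0.012,0,0,0,0.0,0,-0.008,-0.012,0,0,0],
  grip_n=30,
)

```text
clock: 3.02
position: [0.5254, 0.0351, 0.1005]
tool_rot: [-3.138, -0.001, 2.818]
force: [5.8, -14.8, -30.6]
grip_width: 0.0112
finger_force: 30.6
```

Scaled: -0.002 m / 0.25 = -0.008, 0.0017 m / 0.25 = 0.0068, 0.3 rad / 4 = 0.075.

Emit:
move_tool(
  segments=[0.0,0,-0.008,0.0068,0,0,0,0.0,0,-0.008,0.0068,0,0,0.0375,0.0,0,-0.008,0.0068,0,0,0.075],
  grip_n=30,
)

```text
clock: 3.4
position: [0.5258, 0.0355, 0.1003]
tool_rot: [3.141, 0.001, 2.515]
force: [0.8, -1.3, -5.3]
grip_width: 0.011
finger_force: 34.1
```

Scaled: 0.6 rad / 4 = 0.15.

Emit:
move_tool(
  segments=[0.0,0,0,0,0,0,0.0375,0.0,0,0,0,0,0,0.075,0.0,0,0,0,0,0,0.1125,0.0,0,0,0,0,0,0.15,0.0,0,0,0,0,0,0.15],
  grip_n=30,
)

```text
clock: 4.03
position: [0.5271, 0.0364, 0.1003]
tool_rot: [3.138, 0.001, 1.918]
force: [7.9, 1.1, -10.3]
grip_width: 0.0107
finger_force: 33.4
```

Scaled: 0.0005 m / 0.25 = 0.002, 0.284 rad / 4 = 0.071.

Emit:
move_tool(
  segments=[0.0,0,0,0.002,0,0,0.0375,0.0,0,0,0.002,0,0,0.071,0.0,0,0,0.002,0,0,0.071,0.0,0,0,0.002,0,0,0.071,0.0,0,0,0.002,0,0,0.071],
  grip_n=30,
)

```text
clock: 4.65
position: [0.5278, 0.0366, 0.1003]
tool_rot: [3.137, -0.001, 1.636]
force: [9.5, 2.6, -5.2]
grip_width: 0.0117
finger_force: 34.1
```

Scaled: -0.12 m / 0.25 = -0.48, -0.09 m / 0.25 = -0.36.

Emit:
move_tool(
  segments=[0.05,0,0,0,0,0,0,0.05,0,0,0,0,0,0,0.05,0,0,-0.16,0,0,0,0.05,0,0,-0.36,0,0,0,0.03,0,0,-0.48,0,0,0],
  grip_n=30,
)

```text
clock: 5.28
position: [0.5259, 0.0356, 0.2214]
tool_rot: [3.14, -0.0, 1.635]
force: [-0.2, -0.7, -0.3]
grip_width: 0.033
finger_force: 0.0
```

```bash
python3 - <<'E'
from h import *
s=readout.observe();M=R.from_euler("xyz",s["tool_rot"]).as_matrix()
h=np.array([.5218,.1239]);ex=np.array([np.cos(.064),np.sin(.064)])
for a,z in((-.06,.155),(-.06,.221)):
  print("pre-push shift",(M.T@(np.array([*(h+a*ex),z])-s["position"])).round(4))
c=calibration("wrist")
cv2.imwrite("pics/w2.png",grab_frame("wrist"))
p=proj(c,[[*(h-0*ex),.101],[*h,.191],[.5275,.0341,.116],[*(np.array([.5275,.0341])+.025*np.array([-ex[1],ex[0]])),.116]]);print(p.round(1))
E
```

```text
pre-push shift [ 0.0884 -0.0585  0.0663]
pre-push shift [ 0.0884 -0.0584  0.0003]
[[261.5  89.6]
 [262.5  80.6]
 [261.4 195.4]
 [261.5 167.7]]
```

View pics/w2.png

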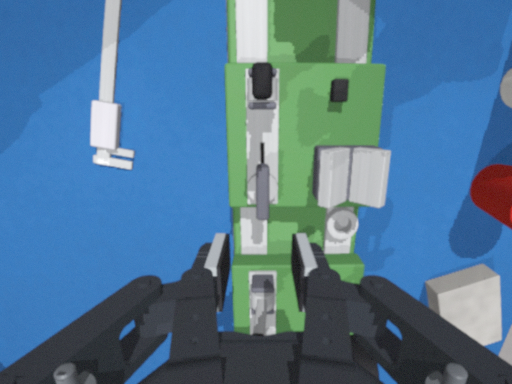

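The wrist view shows the bar at (263,165)-(263,218), in line with the index mark at (263,145-165). The lever is still upright at (262,80). Next I'll close the fingers and move to the robot side of the lever.

Scaled: 0.088 m / 0.25 = 0.352, 0.065 m / 0.25 = 0.26.

Emit:
move_tool(
  segments=[0.0,0,-0.22,0,0,0,0,0.0,0.176,-0.234,0,0,0,0,0.0,0.352,-0.234,0,0,0,0,0.0,0.352,-0.234,0.16,0,0,0,0.0,0.352,-0.234,0.26,0,0,0],
  grip_n=30,
)

```text
clock: 5.95
position: [0.4609, 0.1202, 0.1529]
tool_rot: [-3.141, 0.0, 1.637]
force: [0.3, 1.0, -0.1]
grip_width: 0.0001
finger_force: 0.0
```

Emit:
move_tool(
  segments=[0.0,0,0.04,0,0,0,0,0.0,0,0.08,0,0,0,0],
)

```text
clock: 6.2
position: [0.4829, 0.121, 0.1551]
tool_rot: [3.14, -0.0, 1.635]
force: [0.4, -0.2, 0.6]
grip_width: 0.0001
finger_force: 0.0
```

Scaled: 0.069 m / 0.25 = 0.276, 0.0215 m / 0.25 = 0.086.

Emit:
move_tool(
  segments=[0.0,0,0.072,0,0,0,0,0.0,0,0.132,0.002,0,0,0,0.0,0,0.188,0.014,0,0,0,0.0,0,0.236,0.044,0,0,0,0.0,0,0.276,0.086,0,0,0],
)

```text
clock: 6.82
position: [0.5517, 0.1256, 0.1324]
tool_rot: [3.14, -0.0, 1.636]
force: [0.8, 1.2, 6.3]
grip_width: 0.0001
finger_force: 2.9
```

Contact force is 6 N, as expected for pushing the lever over. I'll carry on down the arc.

Scaled: 0.027 m / 0.25 = 0.108, 0.024 m / 0.25 = 0.096.

Emit:
move_tool(
  segments=[0.0,0,0.028,0.04,0,0,0,0.0,0,0.04,0.072,0,0,0,0.0,0,0.044,0.096,0,0,0,0.0,0,0.044,0.108,0,0,0,0.0,0,0.044,0.108,0,0,0],
)

```text
clock: 7.45
position: [0.562, 0.1261, 0.1061]
tool_rot: [3.14, -0.0, 1.636]
force: [2.6, -0.6, 7.6]
grip_width: -0.0
finger_force: 3.8
```

Scaled: 0.002 m / 0.25 = 0.008, 0.001 m / 0.25 = 0.004.

Emit:
move_tool(
  segments=[0.0,0,0,0.004,0,0,0,0.0,0,0,0.008,0,0,0,0.0,0,0,0.008,0,0,0],
)

```text
clock: 7.82
position: [0.5622, 0.1262, 0.1056]
tool_rot: [3.14, -0.001, 1.635]
force: [-7.2, -1.2, 40.1]
grip_width: 0.0
finger_force: 20.1
```

The force rose to 40 N with no further travel, so the lever is at its stop. I'll retract toward the robot and check.

Scaled: -0.15 m / 0.25 = -0.6, -0.12 m / 0.25 = -0.48.

Emit:
move_tool(
  segments=[0.0,0,0,-0.12,0,0,0,0.0,0,0,-0.32,0,0,0,0.0,0,-0.24,-0.48,0,0,0,0.0,0,-0.48,-0.48,0,0,0,0.0,0,-0.6,-0.48,0,0,0],
)

```text
clock: 8.45
position: [0.4089, 0.1161, 0.2236]
tool_rot: [-3.14, -0.001, 1.636]
force: [0.5, 1.0, 1.1]
grip_width: 0.0001
finger_force: 0.0
```

Emit:
move_tool(
  segments=[0.0,0.24,0,0,0,0,0,0.0,0.48,0,0,0,0,0,0.0,0.68,0,0,0,0,0,0.0,0.68,0,0,0,0,0],
)

```text
clock: 8.95
position: [0.3993, 0.2892, 0.2229]
tool_rot: [-3.141, 0.0, 1.641]
force: [-0.0, -0.1, -0.4]
grip_width: 0.0002
finger_force: 0.0
```

```bash
python3 - <<'E'
from h import *
a=grab_frame("top")[105:225,150:400];b=grab_frame("side")[130:280,150:400]
cv2.imwrite("pics/end.png",cv2.resize(np.vstack([a,b]),None,fx=2.2,fy=2.2,interpolation=cv2.INTER_CUBIC))
E
```

```text
(no output)
```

View pics/end.png

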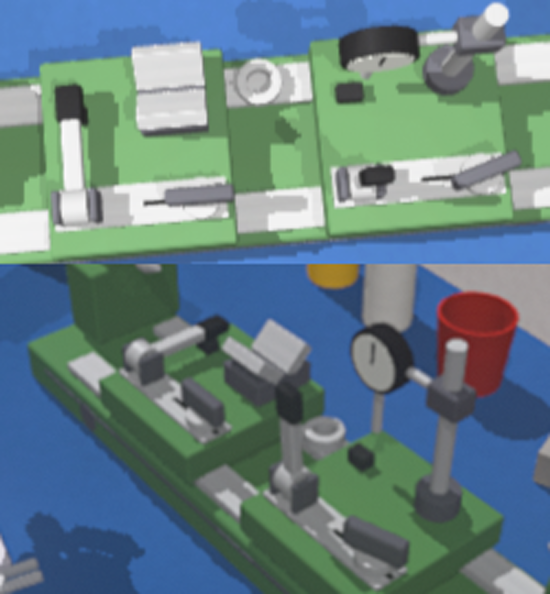

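The vee lever lies flat, with its black end at (68,102). The nut bar at (165-232, ~195) runs along the index line. The gauge lever is still up at (290,400). The arm is clear of everything, so I'll hand in.

```bash
python3 -c "
from workcell import bot, readout, grab_frame, calibration
print(bot.job_done())"
```

```text
the job is handed in; nothing more can be done
None
```

The vee carriage is locked: its wing nut was turned to the index line with the lever up, then the cam lever was flipped flat. The gauge carriage's lever is still up, and the job was handed in at about 9 s; no verdict was returned.

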